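# Clamp the jar in the bench shaker

## Task

Someone laid the jar in the bench shaker and let the hood down without clamping it. Swing the clear hood up by its red handle and over past its spring until it stays fully open by itself, then swing the yellow strap over the jar all the way down, and swing the bolt up so that it sits fully home in the strap's slot. Leave the hood open, the jar lying in its saddle and the other things on the bench where they are; the nut need not be turned.

Things in the scene. Friction and masses are not known exactly. Their poses are not given: they have to be found in the camera images.
- shaker: Fixed bench jar shaker: grey housing 328x168x60 mm, 206 high with its clear hood shut. Origin: centre of underside, on the table. x runs along the housing, away from the end with dial and buttons; y to the hood's hinge side; z up. Turned up to 0.25 rad. In its frame (mm): deck z 60; shut hood x -150..158, y -70..70; clamp in the plane y = 0; jar axis along y at x 0, z 108.
- hood (a joint): Angle of the clear hood (0.45 kg), rad: 0 shut, 2.1 fully open at its stop. It turns about a line along the shaker's x at y 78, z 90 mm; opening takes the handle up and over to +y. Spring strut and weight pull it shut below about 1.0 and, beyond about 1.1, pull it open and hold it at the stop. The handle takes up to 5 N.
- hood_handle (a point): Middle of the hood's red bar handle: round, 13 mm thick, 136 mm long along the shaker's x, on posts 62 mm either side; its axis is 44 mm off the hood's side panel and 203 mm from the hinge line. At (0, -116, 150) mm in the shaker's frame when shut, about (0, 228, 227) when fully open.
- hood_hinge (a point): Point on the hood's hinge line, at (0, 78, 90) mm in the shaker's frame.
- strap (a joint): Angle of the yellow clamp strap, rad: 0 shut over the jar (its stop), 2.5 thrown right back; it starts at 2.35 to 2.5. It turns about a line along the shaker's y at x 47, z 112.5 mm; shutting takes its ear up and over to -x. The stiff hinge (0.1 N m) keeps it where it is left.
- strap_ear (a point): Middle of the strap's ear, 105 mm from the strap's hinge. The ear is 28 mm wide along the shaker's y, 8 mm thick, with an 11 mm slot open at its end, 14 mm beyond this point; both its sides are free to be pinched across the width. With the strap shut it lies level at (-58, 0, 112.5) mm in the shaker's frame.
- strap_hinge (a point): Middle of the strap's hinge pin, at (47, 0, 112.5) mm in the shaker's frame.
- bolt (a joint): Angle of the swing bolt, rad: 0 fully home in the strap's slot, leaning 0.15 inwards past upright; 1.46 swung right down to -x; it starts at 1.15 to 1.46. It turns about a line along the shaker's y at x -60, z 85 mm and stays where left (friction 0.035 N m). Shank 8 mm thick. The nut's underside, 36 mm from the pivot, clears the ear by only 2 mm: the strap must be right down first.
- nut_grip (a point): Middle of the bolt's black hand nut, on the bolt's axis 58 mm from its pivot. The nut is 28 mm thick and reaches from 36 to 72 mm from the pivot. It can be pinched across the shaker's y while it swings. When home it is at (-51, 0, 142) mm in the shaker's frame.
- bolt_pivot (a point): Middle of the bolt's pivot pin, at (-60, 0, 85) mm in the shaker's frame.
- jar: Jar with a green lid, 69 mm thick, 84 mm long, about 0.25 kg, lying loose across the saddle under the strap. Origin: centre of its base; its z runs along the jar to the lid, towards the shaker's -y. In the saddle its origin is at (0, 42, 108) mm in the shaker's frame.
- plaster_bowl: Cream plaster mixing bowl, 178 mm across, 51 mm high, on the bench to the left of the shaker; leave it alone. Origin: centre of its underside.
- sanding_block: Brown sanding block, 66 x 110 x 31 mm, on the bench in front and to the left; leave it alone. Origin: centre of its underside.
- tape_1: Roll of cream masking tape lying flat, 104 mm across, 25 mm high, on the bench behind and to the left; leave it alone. Origin: centre of its underside.

How it is judged:
On the way, in this order (a step that is already met when the one before it is completed fails the run):
1. the hood is past its spring and stays open with the gripper off it (value of joint hood above 1.9 rad and contact force between the fingers and hood below 0.5 N), for 0.4 s.
2. the strap is down over the jar (value of joint strap below 0.05 rad and value of joint hood above 1.9 rad), for 0.2 s.
3. the bolt is home in the strap's slot (value of joint bolt below 0.2 rad and value of joint strap below 0.05 rad), for 0.2 s.
At the end, for the whole second after the job is handed in: The hood stands open by itself (over 1.9 rad of 2.1), the strap is down over the jar (under 0.05 rad), the bolt is home in the slot (under 0.2 rad), all at rest, and the jar lies in its saddle, within 6 mm across, 8 mm along and 8 mm in height (all of step 1 and all of step 3 and x of jar in the frame of shaker between -0.006 and 0.006 m and y of jar in the frame of shaker between 0.034 and 0.05 m and z of jar in the frame of shaker between 0.1 and 0.115 m and velocity of joint hood between -0.05 and 0.05 rad/s and velocity of joint strap between -0.05 and 0.05 rad/s and velocity of joint bolt between -0.05 and 0.05 rad/s); the robot touches nothing.
It fails at once if the bowl, the sanding block or the tape is pushed more than 25 mm (distance of any of plaster_bowl, sanding_block, tape_1 from where it was at the start of the episode above 0.025 m).
It fails at once if the jar leaves its saddle (distance of jar from where it was at the start of the episode above 0.03 m).
It also fails if it takes over 69 s, if anything falls off the work surface, if the arm or the gripper's body presses on something with over 40 N, if the wrist force passes 120 N, or if a joint passes its speed limit or range.

## Robot

A 7-joint arm with a two-finger parallel gripper is mounted at the origin on a cart in front of the work surface, level with it; the furniture and walls round the work are solid. World frame = base frame: x ahead of the robot, y to its left, z up, the work surface at z = 0. Lengths are in m, angles in rad, forces in N, time in s.
With the tool pointing down it reaches from about 0.4 to 0.9 m from the base axis. Payload 5.5 kg.
Tool frame: the origin (TCP) lies midway between the tips of the shut fingers; the grasp point (between the pads) lies 19 mm behind it (manip.grip_depth is the distance from the TCP to the grasp point, in m); z points along the fingers, y is the line along which they close (so a half turn about z gives the same grasp; the last joint's range is limited). The gripper opens to 92 mm and grips with 3 to 60 N. Pads are 19 mm wide; open, the fingers measure 130 mm over their backs; the gripper's body (75 mm by 190 mm) begins 47 mm behind the grasp point.
Start: joints at [-0.977, 0.501, -0.427, 1.55, 0.221, 1.138, -0.21], TCP at [0.211, 0.615, 0.227] pointing down, gripper open.
Joint ranges: [-2.88, 2.88], [-0.31, 2.03], [-1.54, 1.56], [0.2, 2.42], [-1.41, 4.55], [0.19, 2.02], [-2.57, 2.57]. Speed limits (rad/s): [2.57, 2.57, 3.14, 3.14, 3.14, 3.14, 3.14].

## Interface

Orientations are given as a unit quaternion [x, y, z, w].
In Python, from bench import manip, effector, viewer gives the robot as it stands. Calls block until the motion is done:
- manip.move_pose(position, orientation): joint-space move of the TCP to a pose.
- manip.servo_line(position, ori=None, vel=0.15): straight line of the TCP; ori=None keeps the orientation; vel is the mean speed in m/s.
- manip.movej(angles): joint-space move.
- effector.open_jaws() and effector.close(f_grip=None): open the fingers fully, or close them until they stop; f_grip is the grip in N (None keeps the last).
- manip.sleep(seconds).
- manip.solve_ik(position, orientation): joint angles nearest the present ones, or None.
- viewer.get_image(name): name is "scene" or "top" or "wrist"; returns the picture (384x512x3 uint8, red, green, blue); there is no depth.
- viewer.get_calibration(name): a dict with "vfov" (degrees; the focal length in pixels is half the picture's height over the tangent of half this angle, whatever the lens; pixels are square), "cx", "cy" (the principal point, pixels), "eye" and "attitude" of the camera in the world. Camera axes: x right, y down, z forward; pixel columns grow to the right and rows downward; lengths in m; the calibration is good to about 2 mm. A picture is of the moment at which its call begins: read the wrist's pose just before it. get_calibration takes no time and is no camera call; for the wrist camera it gives the pose at the moment of the call.
A pose or a line that the arm cannot do raises manip.PlanningError and nothing moves.
- manip.hand_in(): hands the job in; it is judged then, once.
Readings, each from a call of its own:
- manip.current_clock(): time.
- manip.current_q(): joint angles.
- manip.current_joint_velocities(): joint speeds.
- manip.current_tau(): joint torques, N m.
- manip.current_tool_pos(): TCP position.
- manip.current_tcp_rot(): TCP orientation.
- manip.current_force(): force on the tool from outside, world axes, zero at the start.
- manip.current_wrist_torque(): the same for the moment, N m.
- manip.current_finger_gap(): finger opening in m.
- manip.current_gripper_force(): force on a finger pad.
Only numpy, scipy, OpenCV 4.12 (cv2) and the standard library are available. Lean on these libraries where they do the work, as an engineer would, in place of code of your own. Each camera call takes 0.05 s, during which the arm holds its last target. There are 200 camera calls.

## Working session

There is one attempt and no reset: what is moved stays moved. The work goes in short steps, each a Python script; the robot and the scene stay as the last script left them, time stands still between calls to the robot, and variables do not carry over. Pictures are saved under pics/ and viewed, at most 10 in all, crops included, and the job is handed in when it is done.

```bash
mkdir -p pics; ls
python3 - <<'E'
from bench import manip, effector, viewer
import cv2, numpy as np
for n in ("scene","top"):
    im=viewer.get_image(n); cv2.imwrite(f"pics/{n}0.png",im[:,:,::-1]); c=viewer.get_calibration(n); print(n,c)
print(manip.current_clock(),manip.grip_depth,manip.current_tcp_rot())
a=cv2.imread("pics/scene0.png");b=cv2.imread("pics/top0.png")
cv2.imwrite("pics/both0.png",np.vstack([a,b])[:, :])
E
```

```text
pics
scene {'vfov': 49.709531279025036, 'cx': 255.28851763471732, 'cy': 185.5907865469971, 'eye': array([ 0.18954789, -0.2836041 ,  0.88551729]), 'attitude': array([ 0.89815197, -0.28220434,  0.10791396, -0.31943437])}
top {'vfov': 47.68139207218248, 'cx': 259.1057779561478, 'cy': 185.33131814912542, 'eye': array([0.4761792 , 0.21204936, 0.95067803]), 'attitude': array([ 0.70991079, -0.70263746,  0.03343035, -0.03478034])}
0.1 0.0188 [ 1.64624306e-01  9.86355949e-01 -8.67884528e-04 -1.63139795e-04]
```

View pics/scene0.png

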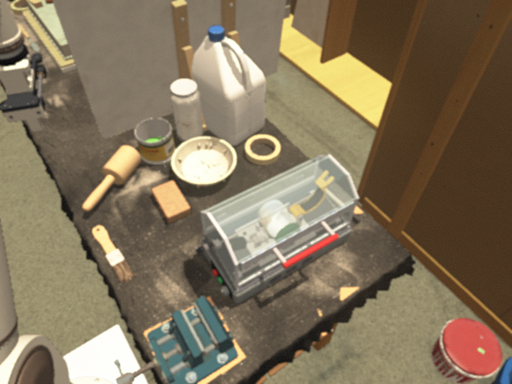

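View pics/top0.png

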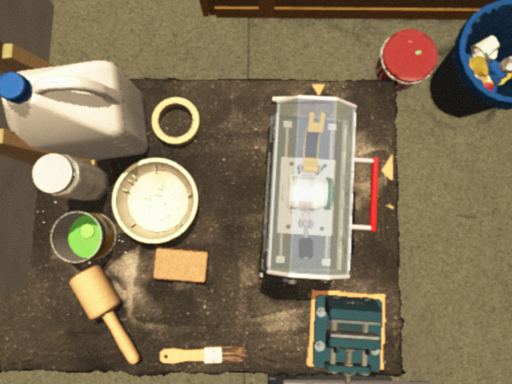

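The scene view shows the shaker with its hood shut and the red handle at about (310,250). In the top view the handle is at (374,194), the strap lies back at about (312,140), the bolt and nut are near (306,245), and the handle faces world -y.

```bash
cat > h.py <<'E'
import numpy as np, cv2
from scipy.spatial.transform import Rotation as R
from bench import manip, effector, viewer
def ray(c,uv,shape=(384,512)):
    f=shape[0]/2/np.tan(np.radians(c['vfov'])/2)
    d=np.array([(uv[0]-c['cx'])/f,(uv[1]-c['cy'])/f,1.0])
    d=R.from_quat(c['attitude']).apply(d); return np.array(c['eye']),d/np.linalg.norm(d)
def plane(c,uv,z):
    e,d=ray(c,uv); return e+d*(z-e[2])/d[2]
def tri(c1,u1,c2,u2):
    (a,d1),(b,d2)=ray(c1,u1),ray(c2,u2)
    s=np.linalg.lstsq(np.c_[d1,-d2],b-a,rcond=None)[0]
    p,q=a+s[0]*d1,b+s[1]*d2
    return (p+q)/2,np.linalg.norm(p-q)
def proj(c,p):
    f=192/np.tan(np.radians(c['vfov'])/2)
    q=R.from_quat(c['attitude']).inv().apply(np.asarray(p)-c['eye']); return np.array([c['cx']+f*q[0]/q[2],c['cy']+f*q[1]/q[2]])
def blob(im,lo,hi,box=None):
    h=cv2.cvtColor(im,cv2.COLOR_RGB2HSV); m=cv2.inRange(h,np.array(lo),np.array(hi))
    if box: k=np.zeros_like(m); k[box[1]:box[3],box[0]:box[2]]=255; m&=k
    n,l,s,c=cv2.connectedComponentsWithStats(m); i=1+np.argmax(s[1:,4])
    return np.argwhere(l==i)[:,::-1].astype(float)
def ends(p):
    m=p.mean(0); v=np.linalg.svd(p-m,full_matrices=False)[2][0]; t=(p-m)@v
    return m+v*(t.min()-.5),m+v*(t.max()+.5)
E
python3 - <<'E'
from h import *
E={};C={}
for n,b in (("scene",(260,215,360,285)),("top",(355,145,392,245))):
    im=cv2.imread(f"pics/{n}0.png")[:,:,::-1]; C[n]=viewer.get_calibration(n)
    p=blob(im,(0,150,80),(8,255,255),b) if 1 else 0
    q=blob(im,(170,150,80),(180,255,255),b) if 0 else p
    E[n]=ends(q); print(n,len(q),E[n])
S=sorted(E["scene"],key=lambda u:u[0]); T=sorted(E["top"],key=lambda u:-u[1])
P=[]
for s,t in zip(S,T):
    p,e=tri(C["scene"],s,C["top"],t); P.append(p); print(p,e)
d=P[1]-P[0]; print(np.linalg.norm(d),np.arctan2(d[1],d[0]))
# other edges in top view: hood top edges at z=.206 ; strap ear
for uv in [(276,97),(265,276),(354,100),(350,277)]: print(uv,plane(C["top"],uv,.2))
yaw=np.arctan2(d[1],d[0]); m=(P[0]+P[1])/2; Rz=R.from_euler('z',yaw); O=m-Rz.apply([0,-.116,.15]); print("origin",O,yaw)
for n in C:
  for q in [(-.06,0,.085),(.047,0,.1125),(0,-.042,.108),(0,.042,.108)]: print(n,q,proj(C[n],O+Rz.apply(q)))
im=cv2.imread("pics/top0.png")[80:300,250:400]; cv2.imwrite("pics/topc.png",cv2.resize(im,None,fx=2.7,fy=2.7,interpolation=cv2.INTER_CUBIC))
E
```

```text
scene 365 (array([337.43672792, 234.75648566]), array([282.95524041, 265.92858271]))
top 555 (array([375.10007784, 156.43519672]), array([372.54817626, 231.58681586]))
[0.47129108 0.00506717 0.15061415] 0.0014336634666419052
[ 0.61052601 -0.00194694  0.14964365] 0.0011700693295850111
0.1394148728151023 -0.05033349643823945
(276, 97) [0.70626379 0.18557968 0.2       ]
(265, 276) [0.3939635  0.20222715 0.2       ]
(354, 100) [0.70219591 0.04758375 0.2       ]
(350, 277) [0.39380961 0.05767347 0.2       ]
origin [5.46744765e-01 1.17413204e-01 1.28902742e-04] -0.05033349643823945
scene (-0.06, 0, 0.085) [255.05827808 238.94068221]
scene (0.047, 0, 0.1125) [294.5724301  211.58412514]
scene (0, -0.042, 0.108) [288.23498684 234.95706018]
scene (0, 0.042, 0.108) [267.38587237 208.86509993]
top (-0.06, 0, 0.085) [305.93591367 222.48868476]
top (0.047, 0, 0.1125) [310.19938812 167.23169421]
top (0, -0.042, 0.108) [330.31581218 192.761686  ]
top (0, 0.042, 0.108) [287.17823808 190.15583378]
```

View pics/topc.png

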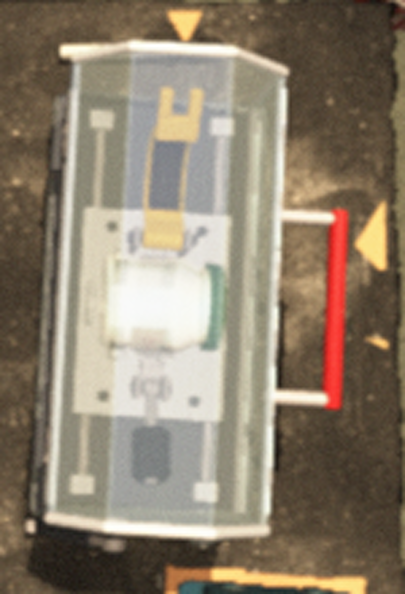

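The top view crop shows the strap's slotted ear at about crop (180,110), its hinge at (163,240), the jar with its lid towards the handle, the bolt pivot near (150,387) and the nut at (150,452). This fits an origin of (0.547, 0.117) and a yaw of -0.05. Next I'll check whether the arm can reach along the hood's arc.

```bash
cat >> h.py <<'E'
YAW=-0.0503; O=np.array([.5467,.1174,0.]); RZ=R.from_euler('z',YAW)
W=lambda p:O+RZ.apply(np.asarray(p,float))
def bar(th):   # bar centre in shaker frame
    a=np.arctan2(.060,-.194)-th; return np.array([0,.078+.203*np.cos(a),.09+.203*np.sin(a)])
def tool(a,b=0,flip=0):
    """tool z: at a=0 along shaker +y skewed by b towards +x; a pitches it downwards; tool y across the bar"""
    z=np.array([np.sin(b),np.cos(b),0]); y=np.array([0,0,1.])*(-1 if flip else 1); M=np.c_[np.cross(y,z),y,z]
    return RZ*R.from_euler('x',-a)*R.from_matrix(M)
def hoodpose(th,a,b,flip,back=.011,off=0):
    r=tool(a,b,flip); return W(bar(th))+r.apply([0,0,back+off]),r.as_quat()
E
python3 - <<'E'
from h import *
for flip in (0,1):
  for b in (-.3,0,.3,.6,.9):
    print(flip,b)
    for th,a,off in [(0,0,-.1),(0,0,0),(0,.3,0),(.6,.5,0),(1.2,1.,0),(1.7,1.4,0),(2.05,1.7,0),(2.05,1.57,0)]:
        p,q=hoodpose(th,a,b,flip,off=off); s=manip.solve_ik(p,q); print(th,a,off,None if s is None else np.round(s,2))
E
```

```text
0 -0.3
0 0 -0.1 [ 0.83  1.31 -0.52  1.17 -0.57  1.87  2.36]
0 0 0 [ 0.88  1.3  -0.68  1.4  -0.51  1.64  2.34]
0 0.3 0 [ 0.65  1.02 -0.32  1.49 -0.65  1.6   2.42]
0.6 0.5 0 [ 0.1   0.73  0.3   1.62 -0.95  1.74  2.43]
1.2 1.0 0 [ 0.01  0.47 -0.06  1.59 -0.56  1.4   1.75]
1.7 1.4 0 [-0.11  0.56 -0.38  1.42 -0.09  1.39  1.12]
2.05 1.7 0 [-0.33  0.72 -0.38  1.23  0.15  1.54  0.81]
2.05 1.57 0 [-0.26  0.68 -0.4   1.3   0.07  1.44  0.89]
0 0
0 0 -0.1 [ 1.01  1.21 -0.5   1.49 -0.7   1.62  2.48]
0 0 0 [ 1.07  1.26 -0.73  1.64 -0.62  1.36  2.41]
0 0.3 0 [ 1.25  1.28 -1.09  1.72 -0.15  1.1   1.99]
0.6 0.5 0 [ 0.1   0.59  0.37  1.87 -1.13  1.54  2.55]
1.2 1.0 0 [-0.16  0.27  0.16  1.84 -0.7   1.1   1.86]
1.7 1.4 0 [-0.16  0.36 -0.34  1.66 -0.04  1.05  1.07]
2.05 1.7 0 [-0.39  0.55 -0.36  1.48  0.29  1.25  0.7 ]
2.05 1.57 0 [-0.31  0.5  -0.38  1.55  0.2   1.13  0.78]
0 0.3
0 0 -0.1 [ 1.58  1.51 -1.09  1.78 -0.23  1.09  2.12]
0 0 0 [ 1.45  1.52 -1.09  1.87 -0.33  0.89  2.19]
0 0.3 0 [ 1.41  1.25 -1.09  1.96 -0.33  0.76  2.17]
0.6 0.5 0 [ 1.39  0.94 -1.3   2.08 -0.34  0.62  1.93]
1.2 1.0 0 [-0.58  
[... 2303 characters left out ...]
 -1.39  1.21 -0.07]
0 0.3 0 [ 1.19  0.92 -0.65  2.2  -1.34  0.85 -0.06]
0.6 0.5 0 [ 1.47  0.84 -1.29  2.32 -1.19  0.33 -0.39]
1.2 1.0 0 [-0.21 -0.01  0.04  2.32 -1.31  0.32 -0.81]
1.7 1.4 0 [-1.65  0.18  1.1   2.15  0.23  0.34 -2.47]
2.05 1.7 0 [-1.6   0.48  0.93  1.96  0.26  0.56 -2.57]
2.05 1.57 0 [-1.81  0.7   1.36  2.02 -0.64  0.51 -1.81]
1 0.9
0 0 -0.1 [ 1.59  1.22 -0.65  2.35 -1.35  0.9   0.15]
0 0 0 [ 1.75  1.73 -1.09  2.32 -1.31  0.23  0.18]
0 0.3 0 [ 1.66  1.5  -1.14  2.39  4.17  0.23  1.01]
0.6 0.5 0 None
1.2 1.0 0 None
1.7 1.4 0 [-1.82  0.26  1.13  2.32  1.67  0.31  2.23]
2.05 1.7 0 [-1.96  0.88  1.36  2.13 -0.3   0.23 -2.25]
2.05 1.57 0 [-0.97  0.32  0.01  2.16  1.5   0.72  2.46]
```

Run:
```python
from h import *
manip.move_pose(W([-.05,-.25,.42]),tool(.9,0,1).as_quat())
p,q=hoodpose(0,.25,0,1,off=-.1); manip.move_pose(p,q)
c=viewer.get_calibration("wrist"); im=viewer.get_image("wrist"); cv2.imwrite("pics/w1.png",im[:,:,::-1])
print(manip.current_clock(),manip.current_q().round(2),manip.current_tool_pos()-p)
print("pred bar ends",[proj(c,W([s*.062,-.116,.15])) for s in (-1,1)], c['eye'])
```

```text
4.0833 [ 0.51  0.94  0.21  1.6  -1.03  1.79 -0.42] [ 0.00118195 -0.00032709  0.0020297 ]
pred bar ends [array([253.96667629, 261.30248533]), array([254.67379195, 116.70954657])] [ 0.6087206  -0.24244917  0.21374314]
```

View pics/w1.png

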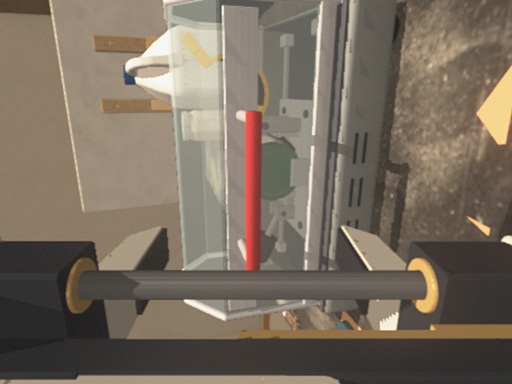

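The bar is at column 254, where predicted, and centred between the fingers. I'll grip it and swing the hood.

Run:
```python
from h import *
p,q=hoodpose(0,.25,0,1); manip.servo_line(p,q,vel=.08)
print("F",manip.current_force().round(1))
effector.close(f_grip=15); print("gap",manip.current_finger_gap(),manip.current_force().round(1))
for th in np.arange(.15,2.06,.19):
    p,q=hoodpose(th,.25+1.4*th/2.05,0,1); manip.servo_line(p,q,vel=.12)
    f=manip.current_force().round(1); print(round(th,2),f,round(manip.current_finger_gap(),4),round(manip.current_clock(),1))
    if np.linalg.norm(f)>40: break
im=viewer.get_image("scene"); cv2.imwrite("pics/s2.png",im[:,:,::-1])
```

```text
F [-0.2  0.2 -0.1]
gap 0.012533602156041433 [-0.4 -0.1  0.5]
0.15 [ 0.4 -1.9 -3.4] 0.0128 7.1
0.34 [-1.2 -5.6 -1.1] 0.0127 7.5
0.53 [-0.5 -6.8  2. ] 0.0125 8.0
0.72 [-1.7 -6.6  5.9] 0.0126 8.5
0.91 [ 0.4 -3.8  7.3] 0.0122 8.9
1.1 [ 1.2 -1.9  8.4] 0.0127 9.4
1.29 [2.2 0.3 7.8] 0.0123 9.8
1.48 [3.3 4.2 7.7] 0.0123 10.3
1.67 [3.6 6.  5.8] 0.0124 10.8
1.86 [4.  7.2 4. ] 0.0124 11.2
2.05 [3.5 8.6 3. ] 0.0123 11.7
```

View pics/s2.png

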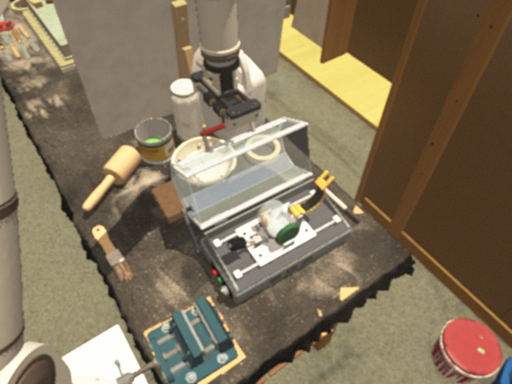

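The hood is open with the handle held, and the strap (near (320,190)) and nut (near (235,243)) are now uncovered. I'll release, retreat and measure the strap and nut.

Run:
```python
from h import *
effector.open_jaws()
p,q=hoodpose(2.05,1.65,0,1,off=-.13); manip.servo_line(p,q,vel=.2)
print(manip.current_force().round(1))
manip.move_pose(W([.02,0,.42]),tool(np.pi/2,0,1).as_quat())
print(manip.current_clock(),manip.current_q().round(2))
C={n:viewer.get_calibration(n) for n in ("top","scene","wrist")}
I={n:viewer.get_image(n) for n in C}
for n in I: cv2.imwrite(f"pics/{n}3.png",I[n][:,:,::-1])
np.save("C3.npy",C,allow_pickle=True)
for n in C:
    print(n,"ear pred",[proj(C[n],W([.047-.105*np.cos(t),0,.1125+.105*np.sin(t)])).round() for t in (2.35,2.5)],"nut pred",[proj(C[n],W([-.06+.058*np.sin(.15-t),0,.085+.058*np.cos(.15-t)])).round() for t in (1.15,1.46)])
s=cv2.resize(I["scene"][140:290,180:380],None,fx=2,fy=2); w=cv2.resize(I["wrist"],(400,300))
cv2.imwrite("pics/m3.png",np.hstack([s,w])[:,:,::-1])
```

```text
[-1.2  0.2 -0.3]
14.7833 [-0.55  0.23  0.37  1.48 -0.08  1.45 -1.8 ]
top ear pred [array([317., 121.]), array([316., 117.])] nut pred [array([306., 248.]), array([305., 251.])]
scene ear pred [array([324., 178.]), array([327., 179.])] nut pred [array([236., 241.]), array([233., 247.])]
wrist ear pred [array([254.,  72.]), array([254.,  63.])] nut pred [array([253., 229.]), array([253., 229.])]
```

View pics/m3.png

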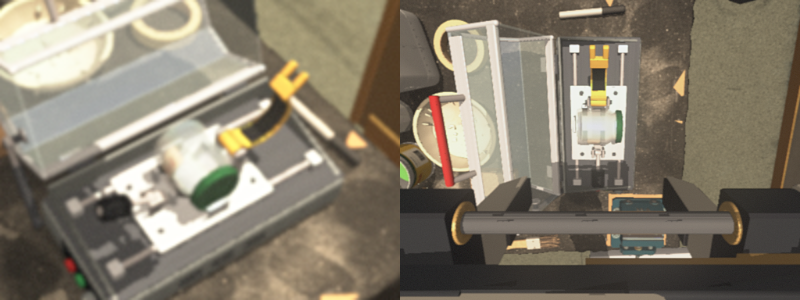

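In the scene half, the strap ear is at about (288,78) and the black nut at (115,207). In the wrist half, the ear is at (599,55), centred as predicted. Next I'll triangulate both for their angles.

Run:
```python
from h import *
C=np.load("C3.npy",allow_pickle=True).item(); ld=lambda n:cv2.imread(f"pics/{n}.png")[:,:,::-1].copy()
inv=lambda p:RZ.inv().apply(p-O)
ye=dict(lo=(18,130,110),hi=(35,255,255))
a=blob(ld("scene3"),**ye,box=(295,165,340,215)); b=blob(ld("wrist3"),**ye,box=(235,40,275,100))
print(len(a),a.mean(0),a.min(0),a.max(0),len(b),b.mean(0),b.min(0),b.max(0))
p,e=tri(C["scene"],a.mean(0),C["wrist"],b.mean(0)); p=inv(p); print("ear blob",p,e,"angle",np.pi-np.arctan2(p[2]-.1125,p[0]-.047),np.hypot(p[2]-.1125,p[0]-.047))
dk=dict(lo=(0,0,0),hi=(180,255,60))
a=blob(ld("scene3"),**dk,box=(224,232,248,256)); im=ld("top0"); 
g=cv2.cvtColor(im,cv2.COLOR_RGB2GRAY)[225:270,290:322]; t=cv2.threshold(g,0,255,cv2.THRESH_BINARY_INV+cv2.THRESH_OTSU)[1]
n,l,s,c=cv2.connectedComponentsWithStats(t); i=1+np.argmax(s[1:,4]); u=c[i]+[290,225]; print(s[i],u,len(a),a.mean(0))
p,e=tri(C["scene"],a.mean(0),C["top"],u); p=inv(p); print("nut",p,e,"angle",.15+np.arctan2(-(p[0]+.06),p[2]-.085),np.hypot(p[0]+.06,p[2]-.085))
```

```text
170 [323.34705882 180.49411765] [315. 170.] [333. 190.] 496 [254.37298387  74.06451613] [243.  57.] [266.  87.]
ear blob [ 0.11851031 -0.00084306  0.17989941] 0.000324573165366634 angle 2.385779937915137 0.09826700578720185
[   0    9   32   36 1119] [305.33958892 251.98123324] 166 [236.46987952 243.81927711]
nut [-0.11316444 -0.00081874  0.11082016] 0.007866891525538012 angle 1.268681498000308 0.05910278110438925
```

```bash
cat >> h.py <<'E'
QD=tool(np.pi/2,0,1).as_quat()
ear=lambda t:W([.047-.105*np.cos(t),0,.1125+.105*np.sin(t)])
nut=lambda t,r=.058:W([-.06-r*np.sin(t-.15),0,.085+r*np.cos(t-.15)])
UP=np.array([0,0,1.])
E
python3 - <<'E'
from h import *
d=-.010*UP; e=ear(2.386)
manip.move_pose(e+.1*UP,QD); manip.servo_line(e+d,QD,vel=.12)
print(manip.current_force().round(1)); effector.close(f_grip=20); print("gap",manip.current_finger_gap(),manip.current_force().round(1))
for t in [2.2,2.,1.8,1.6,1.4,1.2,1.,.8,.6,.4,.2,.08,.0,-.03]:
    manip.servo_line(ear(t)+d,QD,vel=.1 if t>.3 else .04); f=manip.current_force().round(1); print(t,f,round(manip.current_finger_gap(),4))
    if np.linalg.norm(f)>30: break
print(manip.current_clock())
C=viewer.get_calibration("scene"); cv2.imwrite("pics/s4.png",cv2.resize(viewer.get_image("scene")[140:290,180:380],None,fx=3,fy=3)[:,:,::-1])
E
```

```text
[-0.2 -0.9 -0.1]
gap 0.02774148745918435 [ 0.5  0.9 -0.7]
2.2 [-0.2  1.   1.8] 0.0276
2.0 [1.  1.8 2.4] 0.0278
1.8 [1.9 2.  5.8] 0.0276
1.6 [0.7 2.7 8.4] 0.0274
1.4 [-1.5  1.8  9.6] 0.0282
1.2 [-3.7  0.9 10.8] 0.0277
1.0 [-4.5  3.3  7.2] 0.0277
0.8 [-3.8  3.2  1.6] 0.0278
0.6 [-2.7  4.5  1.9] 0.0281
0.4 [-2.8  5.1 -0.3] 0.0276
0.2 [-4.4  4.6  0.2] 0.0275
0.08 [-5.1  5.   0.3] 0.028
0.0 [-4.3  4.3 -0.3] 0.0274
-0.03 [-5.1  5.1 -0.1] 0.0279
23.0417
```

View pics/s4.png

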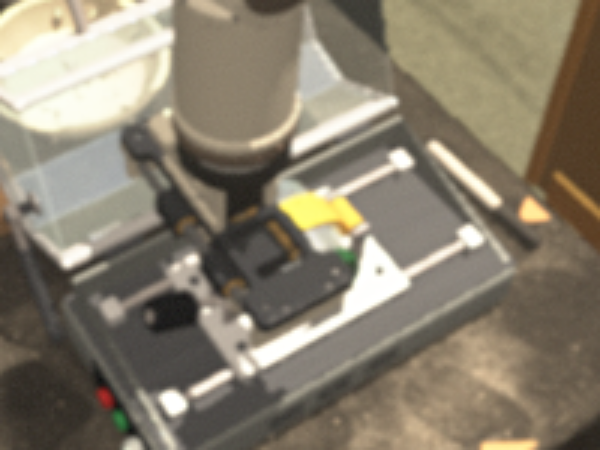

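The strap is over the jar. No downward stop force shows yet, so I'll press on in small steps until there is a reaction, then release and look.

Run:
```python
from h import *
d=-.010*UP; b=ear(-.03)+d
for k in range(1,7):
    manip.servo_line(b-.002*k*UP,QD,vel=.03); f=manip.current_force().round(1); print(k,f,manip.current_tool_pos().round(4))
    if f[2]>9: break
effector.open_jaws(); manip.servo_line(ear(0)+.13*UP,QD,vel=.2)
manip.move_pose(nut(1.27)+.17*UP+RZ.apply([-.06,0,0]),QD)
print(manip.current_clock())
C={n:viewer.get_calibration(n) for n in ("scene","wrist","top")}
I={n:viewer.get_image(n) for n in C}
for n in I: cv2.imwrite(f"pics/{n}5.png",I[n][:,:,::-1])
np.save("C5.npy",C,allow_pickle=True)
for n in C: print(n,"nut",[proj(C[n],nut(t)).round() for t in (1.15,1.46)],"slot end",[proj(C[n],W([.047-.119*np.cos(t),0,.1125+.119*np.sin(t)])).round(1) for t in (0,.1)],proj(C[n],W([-.06,0,.085])).round())
s=cv2.resize(I["scene"][140:290,180:380],None,fx=2,fy=2); w=cv2.resize(I["wrist"],(400,300))
cv2.imwrite("pics/m5.png",np.hstack([s,w])[:,:,::-1])
```

```text
1 [-4.4  5.   0. ] [0.4879 0.1206 0.0973]
2 [-8.2  3.8 10. ] [0.4881 0.1206 0.0963]
26.1417
scene nut [array([236., 241.]), array([233., 247.])] slot end [array([250.6, 234.8]), array([250.9, 231.7])] [255. 239.]
wrist nut [array([251., 108.]), array([251., 115.])] slot end [array([251.2,  68.5]), array([251.2,  66.9])] [251.  58.]
top nut [array([306., 248.]), array([305., 251.])] slot end [array([307.1, 228.6]), array([307.8, 228.3])] [306. 223.]
```

View pics/m5.png

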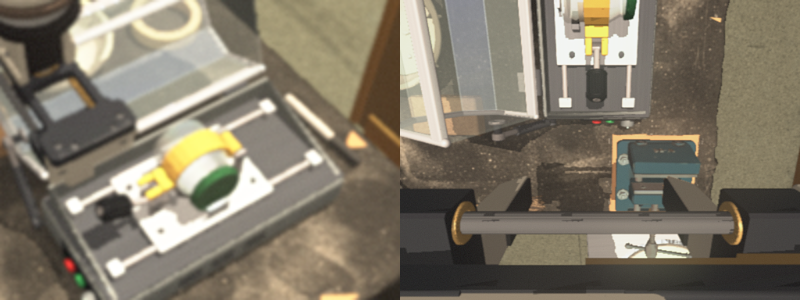

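The strap is down: its slot end is at scene (251,235), which matches angle 0. The nut is at wrist (251,108) and scene (236,243). I'll triangulate it and swing the bolt.

Run:
```python
from h import *
C=np.load("C5.npy",allow_pickle=True).item(); ld=lambda n:cv2.imread(f"pics/{n}.png")[:,:,::-1].copy()
inv=lambda p:RZ.inv().apply(p-O); dk=dict(lo=(0,0,0),hi=(180,255,60))
a=blob(ld("scene5"),**dk,box=(224,232,248,256)); b=blob(ld("wrist5"),**dk,box=(232,78,270,140))
print(len(a),a.mean(0),len(b),b.mean(0),b.min(0),b.max(0))
p,e=tri(C["scene"],a.mean(0),C["wrist"],b.mean(0)); p=inv(p); t=.15+np.arctan2(-(p[0]+.06),p[2]-.085); print("nut",p,e,"angle",t,np.hypot(p[0]+.06,p[2]-.085))
assert 1.1<t<1.5 and abs(p[1])<.006
d=-.010*UP
manip.move_pose(nut(t)+.09*UP,QD); manip.servo_line(nut(t)+d,QD,vel=.1)
print(manip.current_force().round(1)); effector.close(f_grip=15); print("gap",manip.current_finger_gap(),manip.current_force().round(1))
for u in list(np.arange(t-.15,.25,-.15))+[.2,.1,.0,-.03]:
    manip.servo_line(nut(u)+d,QD,vel=.07); f=manip.current_force().round(1); print(round(u,2),f,round(manip.current_finger_gap(),4))
    if np.linalg.norm(f)>25: break
print(manip.current_clock())
```

```text
143 [237.04895105 243.67132867] 68 [250.72058824 125.02941176] [239. 122.] [263. 129.]
nut [-0.11803313 -0.00425978  0.12253294] 0.015808758711740388 angle 1.1467090078062903 0.06911270316571919
[ 0.5  1.2 -0.9]
gap 0.027622506930639862 [ 0.1  2.1 -0.4]
1.0 [-4.   1.3  2.2] 0.0271
0.85 [-5.4  2.7  4.3] 0.0271
0.7 [-6.2  2.3  6.3] 0.0274
0.55 [-5.4  1.4  7.4] 0.0269
0.4 [-3.4  2.2  7.2] 0.0264
0.2 [-1.2  1.6  5.3] 0.0253
0.1 [-1.5  2.6  5.9] 0.0243
0.0 [1.1 1.3 1. ] 0.0088
-0.03 [ 0.6 -0.4 -0.2] 0.0006
31.375
```

The pinch held until about 0.1 rad, then the pads slipped off the nut. I'll retreat upwards and look.

Run:
```python
from h import *
p=manip.current_tool_pos(); manip.servo_line(p+.08*UP,QD,vel=.1); print(manip.current_force().round(1))
manip.servo_line(p+RZ.apply([-.16,0,.12]),QD,vel=.25)
C={n:viewer.get_calibration(n) for n in ("scene","wrist")}
I={n:viewer.get_image(n) for n in C}
for n in I: cv2.imwrite(f"pics/{n}6.png",I[n][:,:,::-1])
np.save("C6.npy",C,allow_pickle=True)
for n in C: print(n,"nut",[(t,proj(C[n],nut(t)).round(1),proj(C[n],nut(t,.072)).round(1)) for t in (0,.2,.4,.6)])
u,v=proj(C["wrist"],nut(.2)).astype(int); print(u,v)
s=cv2.resize(I["scene"][200:260,210:290],(400,300)); w=I["wrist"][max(v-75,0):max(v-75,0)+150,u-100:u+100]; w=cv2.resize(w,(400,300))
cv2.imwrite("pics/m6.png",np.hstack([s,w])[:,:,::-1])
```

```text
[-0.1  0.5 -0.9]
scene nut [(0, array([258.8, 223. ]), array([259.7, 218.9])), (0.2, array([254.3, 225.2]), array([254.1, 221.6])), (0.4, array([249.7, 228. ]), array([248.4, 225.1])), (0.6, array([245.4, 231.2]), array([242.9, 229.2]))]
wrist nut [(0, array([250.1, -19.6]), array([250. , -29.8])), (0.2, array([250.1,  -2. ]), array([250. ,  -6.6])), (0.4, array([250.2,  15.7]), array([250. ,  16.7])), (0.6, array([250.2,  32.4]), array([250.1,  38.3]))]
250 -2
```

View pics/m6.png

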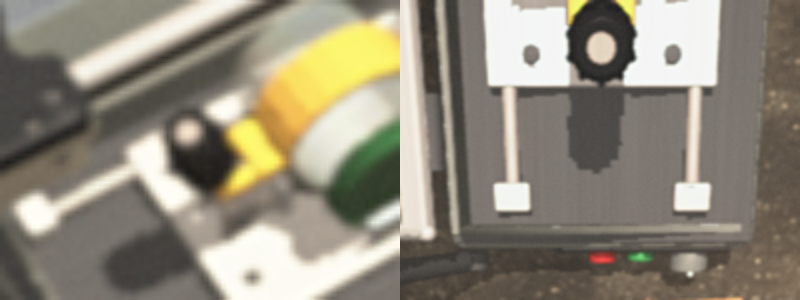

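The bolt stands at about 0.43 rad: its nut top is at scene (247,226), and the predicted position for 0.4 rad is (248,225). I'll push it home with the closed fingers from the -x side.

Run:
```python
from h import *
effector.close()
manip.servo_line(W([-.135,0,.22]),QD,vel=.25); manip.servo_line(W([-.135,0,.132]),QD,vel=.15)
f0=manip.current_force(); print(f0.round(1),manip.current_finger_gap())
manip.servo_line(W([-.095,0,.132]),QD,vel=.08)
for x in np.arange(-.091,-.060,.003):
    manip.servo_line(W([x,0,.132]),QD,vel=.04); f=manip.current_force()-f0; print(round(x,4),f.round(1))
    if f[0]<-7: break
manip.servo_line(W([-.14,0,.132]),QD,vel=.15); manip.servo_line(W([-.18,0,.26]),QD,vel=.25)
C={n:viewer.get_calibration(n) for n in ("scene","wrist")}
I={n:viewer.get_image(n) for n in C}
for n in C: print(n,"nut",[(t,proj(C[n],nut(t)).round(1),proj(C[n],nut(t,.072)).round(1)) for t in (0,.2,.4)])
s=cv2.resize(I["scene"][200:260,210:290],(400,300)); w=cv2.resize(I["scene"][120:300,160:400],(400,300))
cv2.imwrite("pics/m7.png",np.hstack([s,w])[:,:,::-1]); print(manip.current_clock())
```

```text
[-0.4  0.3 -0.5] 0.0009341844209531528
-0.091 [-0.5 -0.1  0.1]
-0.088 [ 0.8 -0.5  0.6]
-0.085 [-0.3 -0.8  0.4]
-0.082 [ 1.2 -0.5  0.5]
-0.079 [-0.4 -0.8  0.9]
-0.076 [-6.9  0.1  6.7]
-0.073 [-13.4   0.1  12.7]
scene nut [(0, array([258.8, 223. ]), array([259.7, 218.9])), (0.2, array([254.3, 225.2]), array([254.1, 221.6])), (0.4, array([249.7, 228. ]), array([248.4, 225.1]))]
wrist nut [(0, array([250.7,  26.9]), array([250.6,  20.1])), (0.2, array([250.7,  42.8]), array([250.6,  41.1])), (0.4, array([250.7,  58.6]), array([250.7,  61.6]))]
38.4417
```

View pics/m7.png

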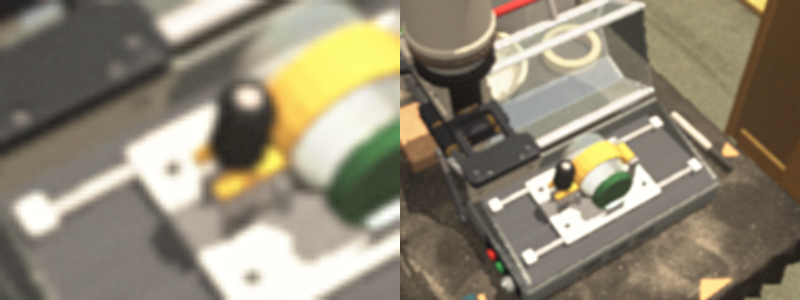

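The nut top is at scene (260,219), which matches bolt angle 0. The strap is down, the hood is open and the gripper is clear of everything.

Run:
```python
from h import *
manip.servo_line(W([-.18,0,.32]),QD,vel=.2); manip.sleep(.5); print(manip.current_force().round(1)); print(manip.hand_in())
```

```text
[ 0.1 -0.2  0.7]
the job is handed in; nothing more can be done
None
```

I handed the job in at about 40 s of the 69 s allowed: in the last pictures the hood stands open by itself, the strap is down over the jar and the bolt is home in its slot; no verdict came back.

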